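Box the finished crowns from the boxing board

ROBOT

A 7-joint arm with a two-finger parallel gripper is mounted at the origin on a cart in front of the work surface, level with it; the furniture and walls round the work are solid. World frame = base frame: x ahead of the robot, y to its left, z up, the work surface at z = 0. Lengths are in m, angles in rad, forces in N, time in s.
With the tool pointing down it reaches from about 0.425 to 0.875 m from the base axis. Payload 4.7 kg.
Tool frame: the origin (TCP) lies between the finger pads; the fingertips stand 11 mm ahead of it and the grasp point (between the pads) lies 8 mm behind it; z points along the fingers, y is the line along which they close (so a half turn about z gives the same grasp; the last joint's range is limited). The gripper opens to 87 mm and grips with 3 to 60 N. Pads are 19 mm wide; open, the fingers measure 117 mm over their backs; the gripper's body (75 mm by 190 mm) begins 51 mm behind the grasp point.
Start: joints at [1.264, 0.321, -0.07, 1.45, 0.023, 1.371, -0.057], TCP at [0.205, -0.617, 0.234] pointing down, gripper open.
Joint ranges: [-2.86, 2.86], [-0.3, 2.09], [-1.38, 1.24], [0.06, 2.45], [-1.56, 4.7], [0.09, 2.05], [-2.69, 2.69]. Speed limits (rad/s): [2.57, 2.57, 3.14, 3.14, 3.14, 3.14, 3.14].

INTERFACE

Orientations are given as a rotation vector (axis times angle).
In Python, from bench import ctrl gives the robot as it stands. The module is installed in compiled form; this text tells all that it offers.
- The arm moves only by the shell command python3 -m inch 'ROWS' [FORCE]. ROWS is JSON, a list of rows, each an object with "slide": the shift along the tool's x, y, z scaled (see below), a list of three; "angular": the turn, a rotation vector about the tool's x, y, z scaled (see below), a list of three; "claw": the opening, from -1 (shut) to 1 (fully open). In form: [{"slide": [tx, ty, tz], "angular": [rx, ry, rz], "claw": claw}, ...]. A call has 1 to 10 rows; each row is the pose to reach, as a shift and turn from the pose commanded when the call began, along the tool's axes at that moment; what a row does not reach only later rows make up. The controller multiplies each number of a shift by 0.25 m and each number of a turn by 30 degrees. A row lasts 1/10 s, in which the tool goes at most 50 mm and 8.59 degrees, less where a joint would pass 70% of its speed; a pose out of reach is approached as far as the arm can. A call with a number of a shift or a turn outside -1 to 1 is refused whole. A call with a gripper value outside its range is refused whole. The fingers move at their own pace and stop on an object; FORCE is the grip in N (left out, the last holds). Time passes only in rows, so rows that repeat a pose let the fingers close. It gives the time, the measured TCP pose, the force, the opening and the grip force at its end, in the units of the state.
- ctrl.get_state(): the state, without advancing time (a new reading comes with each control period).
- ctrl.get_image(name): name is "side" or "top" or "wrist"; returns a dict with "color" (384x512x3 uint8, red, green, blue), "depth" (384x512 float32, m along the optical axis (not along the pixel's ray), 0 where there is no reading), "camera_matrix" (3x3 intrinsics, pixels), "dist_coeffs" ([k1, k2, p1, p2, k3] as OpenCV has them; the pictures are not rectified), "extrinsics" (4x4, takes a point from camera to world coordinates); the wrist camera has in their place "tool_from_camera" (4x4, takes a point from camera to tool coordinates, whose origin is the TCP and whose axes are the flange's). Camera axes: x right, y up, looking along -z (the intrinsics and any distortion apply to the point x, -y, -z); pixel columns grow to the right and rows downward; lengths in m; the calibration is good to about 2 mm. A picture is of the moment at which its call begins: read the wrist's pose just before it.
- ctrl.close_job(): hands the job in; it is judged then, once.
Trained networks look in the newest picture that a camera, given by its name, has taken for a name from the list of things; names that differ only in an ending like _2 or _b are one class to them, and where a whole thing is asked for, a point or a joint stands for the part that bears it (a point fixed in the world has none). Each returns a list of dicts, best first, with "confidence" (0 to 1); they miss things now and then, are a little off and sometimes report something else, mostly with a low value. They report only what shows in the picture. A call takes as long as a camera call. They do not tell look-alikes from the thing itself.
- ctrl.find_in(query, camera): "bbox" ([centre column, centre row, width, height] in pixels, round what is visible of it).
- ctrl.outline_of(query, camera): "mask" (384x512 bool, what is visible of it) and "bbox" ([centre column, centre row, width, height] in pixels, round what is visible of it).
The state is a dict: "time": time; "joint_positions": joint angles; "qd": joint speeds; "joint_torque": joint torques, N m; "position": TCP position; "tool_rot": TCP orientation; "ft_force": force on the tool from outside, world axes, zero at the start; "torque": the same for the moment, N m; "grip_width": opening from 0.0 (shut) to 1.0 (fully open); "grip_force": force on a finger pad.
Only numpy, scipy, OpenCV 4.12 (cv2) and the standard library are available. Lean on these libraries where they do the work, as an engineer would, in place of code of your own. Each camera call takes 0.05 s, during which the arm holds its last target. There are 200 camera calls.

TASK

Box the two finished crowns on the boxing board: push each one along its lane and over the edge of the deck so that it drops into the open clear box at the end of that lane. The glaze is delicate: do not pick the crowns up, pinch them or press on them. Shut the lids of both boxes fully, pressing them home, and leave the box that is already filled shut and the things round the board where they are.

Things in the scene. Friction and masses are not known exactly. Their poses are not given: they have to be found in the camera images.
- boxing_board: fixed board, 130 x 164 mm; origin: centre of its underside, x along the lanes towards the boxes. Blue deck 22.5 mm above the bench from x = -65 to +14 mm with 3 lanes at y = -50, 0, +50 mm; blue ribs 5 mm wide, 4.5 mm above the deck, narrow each lane from 45 mm to 34 mm at its far end. Beyond it a shelf 5 mm above the bench carries 3 clear boxes (origins at x = +33 mm)
- crown_a: tooth-coloured ceramic crown on its post, a rounded bar about 9 mm wide, 22 mm long and 9 mm high, lying on the deck in the lane of its own box, 12 g; origin at the middle of its underside as it lies at the start, y along its length
- crown_b: tooth-coloured ceramic crown on its post, a rounded bar about 9 mm wide, 22 mm long and 9 mm high, lying on the deck in the lane of its own box, 12 g; origin at the middle of its underside as it lies at the start, y along its length
- crown_a_center (a point): middle of crown_a
- crown_b_center (a point): middle of crown_b
- box_a: clear box 38 x 39 mm held in its nest on the board, open and empty, at the end of crown_a's lane. Origin: centre of its underside; +x from the deck towards its hinge. Inner floor z = 2 mm, inside x -14 to +15, y -17 to +17 mm, rim z = 15 mm (2.5 mm below the deck, which ends at x = -19 mm). Shut it is 22 mm high
- box_b: clear box 38 x 39 mm held in its nest on the board, open and empty, at the end of crown_b's lane. Origin: centre of its underside; +x from the deck towards its hinge. Inner floor z = 2 mm, inside x -14 to +15, y -17 to +17 mm, rim z = 15 mm (2.5 mm below the deck, which ends at x = -19 mm). Shut it is 22 mm high
- box_done: clear box 38 x 39 mm held in its nest on the board, already holding a crown and shut; its lane is empty. Origin: centre of its underside; +x from the deck towards its hinge. Inner floor z = 2 mm, inside x -14 to +15, y -17 to +17 mm, rim z = 15 mm (2.5 mm below the deck, which ends at x = -19 mm). Shut it is 22 mm high
- box_a_lid (a joint): lid of box_a, hinged along its far rim (axis along the box's y, at x = +18 mm, z = 15.5 mm of the box): 0 = shut flush, 1.57 = upright, up to 2.01 leaning back; stiff, stays where it is left, so press it home. The lid reaches 34 mm from the hinge and is 6.5 mm deep
- box_b_lid (a joint): lid of box_b, hinged along its far rim (axis along the box's y, at x = +18 mm, z = 15.5 mm of the box): 0 = shut flush, 1.57 = upright, up to 2.01 leaning back; stiff, stays where it is left, so press it home. The lid reaches 34 mm from the hinge and is 6.5 mm deep
- box_done_lid (a joint): lid of box_done, hinged along its far rim (axis along the box's y, at x = +18 mm, z = 15.5 mm of the box): 0 = shut flush, 1.57 = upright, up to 2.01 leaning back; stiff, stays where it is left, so press it home. The lid reaches 34 mm from the hinge and is 6.5 mm deep
- box_a_lid_edge (a point): middle of the free (front) edge of box_a's lid, at its outer face
- box_b_lid_edge (a point): middle of the free (front) edge of box_b's lid, at its outer face
- bur_block: loose beech block with standing burs, 40 x 64 x 38 mm, behind the board; origin under its centre
- powder_jar: loose white-lidded jar, 48 mm across, 58 mm high; origin under its centre
- mixing_bowl: loose green bowl, 120 mm across, 64 mm high; origin under its centre
- probe_right: loose double-ended steel hand instrument, 171 mm long, 8 mm thick, left of the board; origin under its centre, y along it
- cast_base: loose orange jaw cast on a clear base, 56 x 66 x 40 mm, right behind the board; origin under its centre
- calliper: loose steel calliper, 36 x 120 x 8 mm, lying left of the board near the bench's front; origin under its centre, y along it
Things that resemble listed ones, but are neither listed nor needed, are in the scene too. What is shaped like the box_done but brown is not meant.

How it is judged:
By the outcome, as a careful person would: the job done as asked, in the order asked, and still so for the second after the job is handed in, with the robot touching nothing.
It also fails if it takes over 45 s, if anything falls off the work surface, if the arm or the gripper's body presses on something with over 40 N, if the wrist force passes 120 N, or if a joint passes its speed limit or range.

## Working session

There is one attempt and no reset: what is moved stays moved. The work goes in short steps, Python scripts to look and compute and a shell command to move; the robot and the scene stay as the last step left them, time stands still between calls to the robot, and variables do not carry over. Pictures are saved under pics/ and viewed, at most 10 in all, crops included, and the job is handed in when it is done.

```bash
mkdir -p pics
cat > h.py <<'E'
import numpy as np,cv2
from bench import ctrl
from scipy.spatial.transform import Rotation as R
def cam(n):
    s=ctrl.get_state(); im=ctrl.get_image(n)
    if n=='wrist':
        T=np.eye(4);T[:3,:3]=R.from_rotvec(s['tool_rot']).as_matrix();T[:3,3]=s['position']
        im['T']=T@np.array(im['tool_from_camera'])
    else: im['T']=np.array(im['extrinsics'])
    return im
def unproj(im,uv,z=None):
    uv=np.array(uv,float).reshape(-1,2)
    p=cv2.undistortPoints(uv.reshape(-1,1,2),np.array(im['camera_matrix']),np.array(im['dist_coeffs'])).reshape(-1,2)
    d=np.c_[p[:,0],-p[:,1],-np.ones(len(p))]
    T=im['T']
    if z is None:
        dep=im['depth'][uv[:,1].astype(int),uv[:,0].astype(int)]
        return (d*dep[:,None])@T[:3,:3].T+T[:3,3]
    w=d@T[:3,:3].T; return T[:3,3]+w*((z-T[2,3])/w[:,2])[:,None]
def proj(im,P):
    P=np.array(P,float).reshape(-1,3);T=np.linalg.inv(im['T']);c=P@T[:3,:3].T+T[:3,3]
    c=c*[1,-1,-1]
    return cv2.projectPoints(c,np.zeros(3),np.zeros(3),np.array(im['camera_matrix']),np.array(im['dist_coeffs']))[0].reshape(-1,2)
def save(im,n): cv2.imwrite('pics/'+n,im['color'][:,:,::-1])
E
python3 - <<'E'
from h import *
s=ctrl.get_state();print({k:np.round(v,3) for k,v in s.items()})
ims={}
for n in ['top','side']:
    im=cam(n);ims[n]=im
    print(n,np.round(im['T'],2).tolist())
    for q in ['boxing_board','crown_a','box_a','box_done','box_a_lid','bur_block','cast_base','powder_jar','mixing_bowl','probe_right','calliper']:
        for r in ctrl.find_in(q,n)[:4]:
            b=r['bbox'];print(q,round(r['confidence'],2),np.round(b),np.round(unproj(im,[b[:2]]),3))
cv2.imwrite('pics/a.png',np.hstack([cv2.resize(ims[n]['color'],(400,300)) for n in ims])[:,:,::-1])
save(ims['top'],'top.png');save(ims['side'],'side.png')
E
```

```text
{'time': np.float64(0.0), 'joint_positions': array([ 1.264,  0.322, -0.07 ,  1.452,  0.023,  1.371, -0.057]), 'qd': array([ 0.   ,  0.   ,  0.001,  0.   , -0.002, -0.   , -0.   ]), 'joint_torque': array([-1.0000e-03, -4.9129e+01, -4.0400e-01, -3.1253e+01, -6.4000e-02,
        4.4000e-02,  0.0000e+00]), 'position': array([ 0.205, -0.616,  0.232]), 'tool_rot': array([-3.099e+00, -5.020e-01,  1.000e-03]), 'ft_force': array([0.018, 0.544, 0.251]), 'torque': array([-0.008,  0.017,  0.015]), 'grip_force': np.float64(0.0), 'grip_width': np.float64(1.001)}
top [[0.01, 0.98, -0.18, 0.38], [-1.0, 0.01, -0.02, 0.07], [-0.02, 0.18, 0.98, 0.91], [0.0, 0.0, 0.0, 1.0]]
boxing_board 0.62 [277. 221.  72.  60.] [[0.471 0.033 0.021]]
box_a 0.76 [254. 203.  15.  16.] [[0.514 0.086 0.006]]
box_a 0.73 [299. 203.  16.  19.] [[ 0.516 -0.019  0.005]]
box_a 0.68 [278. 207.  11.  14.] [[0.502 0.029 0.025]]
box_done 0.65 [276. 206.  16.  16.] [[0.504 0.034 0.025]]
box_done 0.63 [139. 249.  23.  16.] [[0.404 0.34  0.024]]
box_done 0.62 [214. 208.  17.  15.] [[0.499 0.177 0.021]]
bur_block 0.84 [265. 148.  25.  2
[... 758 characters left out ...]
.  15.  15.] [[0.414 0.337 0.025]]
box_a_lid 0.48 [251. 226.   5.  19.] [[ 0.53  -0.03   0.053]]
box_a_lid 0.34 [247. 200.  17.  19.] [[0.512 0.097 0.015]]
bur_block 0.77 [300. 214.  24.  21.] [[0.647 0.055 0.019]]
cast_base 0.6 [270. 301.  39.  39.] [[ 0.579 -0.214  0.039]]
powder_jar 0.93 [303. 235.  23.  28.] [[ 0.649 -0.054  0.059]]
powder_jar 0.16 [243. 216.  13.  16.] [[0.506 0.03  0.024]]
mixing_bowl 0.76 [323. 265.  58.  54.] [[ 0.696 -0.096  0.01 ]]
mixing_bowl 0.36 [242. 219.  17.  18.] [[0.505 0.019 0.025]]
probe_right 0.62 [242. 166.  47.   0.] [[0.486 0.251 0.008]]
calliper 0.69 [246. 200.  14.  16.] [[0.509 0.097 0.015]]
calliper 0.49 [201. 170.  14.  22.] [[0.367 0.227 0.002]]
```

View pics/top.png

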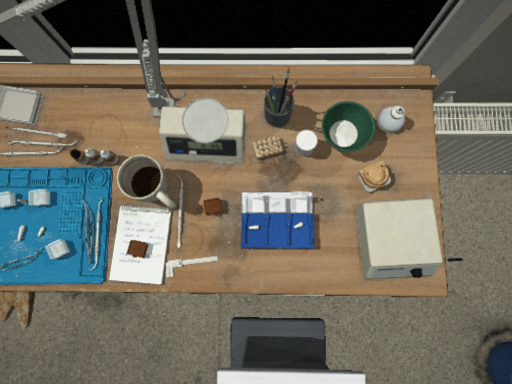

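View pics/side.png

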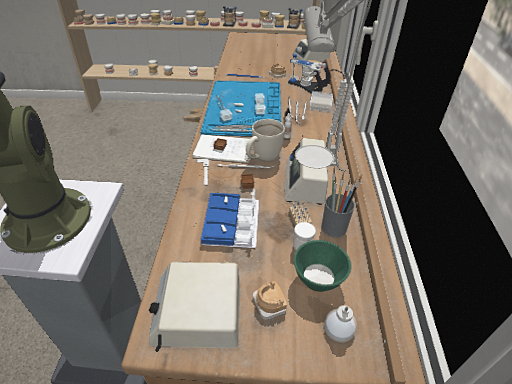

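The top view shows the board at about (277,221), with crowns in its left lane (253,227) and right lane (298,225). The middle box is shut (box_done). The brown look-alikes lie further left. The side view agrees: two lids stand open at the outer lanes. Next I move in for a wrist view.

```bash
cat >> h.py <<'E'
def plan(P,yaw=0.,pitch=0.):
    """shift/turn numbers (scaled) from present pose to TCP P, tool down with tool x at yaw; pitch about tool y"""
    s=ctrl.get_state();R0=R.from_rotvec(s['tool_rot'])
    Rt=R.from_euler('z',yaw)*R.from_euler('x',np.pi)*R.from_euler('y',pitch)
    d=R0.inv().apply(np.array(P)-s['position'])/0.25
    a=(R0.inv()*Rt).as_rotvec()/np.radians(30)
    print('slide',np.round(d,4),'ang',np.round(a,4),'t',s['time'])
E
python3 - <<'E'
from h import *
im=cam('wrist');print(np.round(im['tool_from_camera'],3).tolist(),np.round(im['camera_matrix'],1).tolist())
t=cam('top');print(np.round(unproj(t,[[400,225],[380,215],[420,240],[205,205],[265,148],[275,100]]),3))
m=ctrl.outline_of('boxing_board','top')[0]['mask'];ys,xs=np.nonzero(m)
p=unproj(t,np.c_[xs,ys],z=.02)[:,:2].astype(np.float32);r=cv2.minAreaRect(p);print(r)
plan([.44,.033,.22],0)
E
```

```text
[[-0.001, 0.96, 0.28, 0.077], [1.0, 0.001, -0.0, -0.001], [-0.0, 0.28, -0.96, -0.151], [0.0, 0.0, 0.0, 1.0]] [[313.0, 0.0, 250.0], [0.0, 313.0, 190.2], [0.0, 0.0, 1.0]]
[[ 0.46  -0.224  0.076]
 [ 0.481 -0.184  0.074]
 [ 0.429 -0.264  0.073]
 [ 0.506  0.197  0.021]
 [ 0.644  0.061  0.014]
 [ 0.71   0.042  0.142]]
((0.4731154441833496, 0.031764209270477295), (0.12517845630645752, 0.16481758654117584), 0.7607434988021851)
slide [ 1.712  -2.1703  0.0541] ang [2.000e-04 0.000e+00 6.128e-01] t 1.35
```

```bash
python3 -m inch '[{"slide":[0.7,-1,0],"angular":[0,0,0],"claw":-1},{"slide":[0.7,-1,0],"angular":[0,0,0],"claw":-1},{"slide":[0.7,-1,0],"angular":[0,0,0],"claw":-1},{"slide":[0.7,-1,0],"angular":[0,0,0],"claw":-1},{"slide":[0.7,-1,0],"angular":[0,0,0],"claw":-1},{"slide":[0.7,-1,0],"angular":[0,0,0],"claw":-1},{"slide":[0.7,-1,0],"angular":[0,0,0],"claw":-1}]' 10
python3 -m inch '[{"slide":[0.7,-1,0],"angular":[0,0,0.6128],"claw":-1},{"slide":[0.7,-1,0],"angular":[0,0,0.6128],"claw":-1},{"slide":[0.7,-1,0],"angular":[0,0,0.6128],"claw":-1},{"slide":[0.7,-1,0],"angular":[0,0,0.6128],"claw":-1},{"slide":[0.7,-1,0],"angular":[0,0,0.6128],"claw":-1},{"slide":[0.7,-1,0],"angular":[0,0,0.6128],"claw":-1},{"slide":[0.7,-1,0],"angular":[0,0,0.6128],"claw":-1}]'
python3 -c "
from h import *
plan([.465,.031,.13],0.013)"
```

```text
time: 2.05
position: [0.2947, -0.3189, 0.2341]
tool_rot: [3.099, 0.515, 0.001]
ft_force: [0.5, 0.1, 1.1]
grip_width: 0.447
grip_force: 0.0
time: 2.75
position: [0.3809, -0.0265, 0.2343]
tool_rot: [-3.141, -0.015, -0.003]
ft_force: [1.1, -1.3, -0.1]
grip_width: 0.004
grip_force: 0.0
slide [ 0.3379 -0.2266  0.418 ] ang [-0.0009 -0.0039 -0.0067] t 2.75
```

```bash
python3 -m inch '[{"slide":[0.34,-0.227,0.418],"angular":[0,0,0],"claw":-1},{"slide":[0.34,-0.227,0.418],"angular":[0,0,0],"claw":-1},{"slide":[0.34,-0.227,0.418],"angular":[0,0,0],"claw":-1},{"slide":[0.34,-0.227,0.418],"angular":[0,0,0],"claw":-1},{"slide":[0.34,-0.227,0.418],"angular":[0,0,0],"claw":-1}]'
python3 - <<'E'
from h import *
im=cam('wrist');np.savez('w1.npz',**im);save(im,'w1.png')
for q in ['crown_a','box_a','box_done','box_a_lid','bur_block','boxing_board']:
    for r in ctrl.outline_of(q,'wrist')[:4]:
        b=r['bbox'];ys,xs=np.nonzero(r['mask'])
        z={'crown_a':.027}.get(q)
        P=unproj(im,np.c_[xs,ys],z);print(q,round(r['confidence'],2),np.round(b),np.round(np.median(P,0),4),np.round(np.percentile(P,[3,97],axis=0),3).tolist())
        if q=='crown_a': print(cv2.minAreaRect(P[:,:2].astype(np.float32)*1000))
        if q=='boxing_board':
            # blue deck pixels fit
            h=cv2.cvtColor(im['color'],cv2.COLOR_RGB2HSV);mm=(abs(h[...,0].astype(int)-115)<12)&(h[...,1]>130)
            D=im['depth'];ys,xs=np.nonzero(mm&(D>0));P=unproj(im,np.c_[xs,ys]);k=P[:,2]>.015
            print('blue',k.sum(),cv2.minAreaRect(P[k,:2].astype(np.float32)*1000),np.median(P[k,2]))
E
```

```text
time: 3.25
position: [0.4639, 0.0244, 0.1278]
tool_rot: [-3.14, -0.0, 0.006]
ft_force: [-0.5, -0.5, 0.8]
grip_width: 0.006
grip_force: 0.0
crown_a 0.71 [300. 194.  22.  13.] [ 0.4634 -0.0169  0.027 ] [[0.458, -0.024, 0.027], [0.469, -0.008, 0.027]]
((463.078857421875, -15.583334922790527), (7.946150302886963, 19.848711013793945), 27.98577880859375)
crown_a 0.7 [183. 202.  29.   8.] [0.4571 0.0827 0.027 ] [[0.454, 0.074, 0.027], [0.462, 0.093, 0.027]]
((458.0164489746094, 84.19642639160156), (7.146764278411865, 19.89161491394043), 0.0782490149140358)
crown_a 0.36 [ 10. 186.  18. 102.] [0.4696 0.2368 0.027 ] [[0.426, 0.233, 0.027], [0.506, 0.241, 0.027]]
((468.50286865234375, 237.45278930664062), (9.980912208557129, 90.82357025146484), 88.9937744140625)
box_a 0.88 [178. 133.  66.  47.] [0.5147 0.0808 0.0083] [[0.496, 0.062, 0.005], [0.533, 0.099, 0.056]]
box_a 0.69 [308. 130.  61.  49.] [ 0.5156 -0.0183  0.0072] [[0.496, -0.037, 0.005], [0.535, 0.001, 0.056]]
box_done 0.95 [ 70. 143.  65.  49.] [0.5081 0.1753 0.0215] [[0.49, 0.16, 0.003], [0.524, 0.198, 0.023]]
box_done 0.74 [243. 136.  52.  48.] [0.5118 0.0307 0.0264] [[0.495, 0.013, 0.022], [0.527, 0.048, 0.028]]
box_a_lid 0.86 [311. 114.  57.  14.] [ 0.5326 -0.0177  0.0538] [[0.527, -0.036, 0.04], [0.536, 0.001, 0.057]]
boxing_board 0.72 [242. 164. 190. 141.] [0.4737 0.0304 0.0223] [[0.429, -0.045, 0.004], [0.54, 0.107, 0.028]]
blue 13132 ((463.60626220703125, 28.560951232910156), (77.69923400878906, 167.21051025390625), 0.09993044286966324) 0.02267684180160609
boxing_board 0.39 [300. 193.  24.  13.] [ 0.4643 -0.0164  0.0295] [[0.459, -0.024, 0.027], [0.469, -0.008, 0.032]]
blue 13132 ((463.60626220703125, 28.560951232910156), (77.69923400878906, 167.21051025390625), 0.09993044286966324) 0.02267684180160609
```

View pics/w1.png

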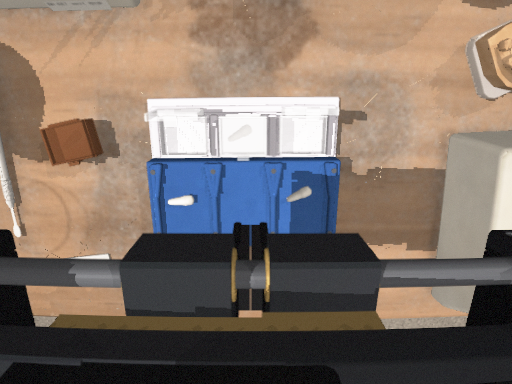

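Run:
```python
from h import *
im=dict(np.load('w1.npz'))
for c in [178,243,308,222]:
    rows=np.arange(92,168,3);P=unproj(im,np.c_[np.full(len(rows),c),rows])*1000
    print(c,[(int(r),*map(int,np.round(p[[0,2]]))) for r,p in zip(rows,P)])
for r in [105,175,225]:
    cs=np.r_[144:156,332:344];P=unproj(im,np.c_[cs,np.full(len(cs),r)])*1000
    print(r,[(int(c),*map(int,np.round(p[1:]))) for c,p in zip(cs,P)])
c=im['color']
cv2.imwrite('pics/w1c.png',cv2.resize(c[85:240,140:350],None,fx=3.5,fy=3.5,interpolation=cv2.INTER_CUBIC)[:,:,::-1])
```

```text
178 [(92, 546, 0), (95, 544, -1), (98, 542, 0), (101, 539, 4), (104, 537, 4), (107, 534, 9), (110, 533, 41), (113, 531, 54), (116, 529, 54), (119, 527, 54), (122, 521, 5), (125, 519, 5), (128, 516, 6), (131, 514, 5), (134, 511, 5), (137, 509, 6), (140, 506, 6), (143, 504, 8), (146, 501, 7), (149, 498, 6), (152, 496, 8), (155, 495, 20), (158, 491, 9), (161, 490, 20), (164, 488, 23), (167, 486, 22)]
243 [(92, 546, 0), (95, 544, 1), (98, 541, 6), (101, 539, 6), (104, 536, 5), (107, 534, 8), (110, 531, 8), (113, 529, 6), (116, 527, 22), (119, 525, 26), (122, 523, 27), (125, 520, 26), (128, 518, 26), (131, 516, 25), (134, 513, 26), (137, 511, 26), (140, 509, 27), (143, 506, 26), (146, 504, 27), (149, 501, 27), (152, 499, 26), (155, 497, 27), (158, 494, 24), (161, 490, 21), (164, 488, 21), (167, 485, 22)]
308 [(92, 546, 0), (95, 544, 0), (98, 541, 4), (101, 539, 6), (104, 536, 5), (107, 535, 53), (110, 533, 56), (113, 531, 54), (116, 529, 56), (119, 527, 55), (122, 521, 6), (125, 519, 6), (128, 516, 5), (131, 514, 7), (134, 511, 5), (137, 509, 7), (140, 506, 5), (143, 503, 6), (146, 501, 7
[... 952 characters left out ...]
13, 22), (148, 111, 23), (149, 111, 23), (150, 110, 23), (151, 107, 28), (152, 107, 27), (153, 106, 26), (154, 105, 27), (155, 104, 27), (332, -43, 26), (333, -44, 27), (334, -45, 27), (335, -45, 27), (336, -47, 23), (337, -48, 23), (338, -49, 23), (339, -50, 22), (340, -57, 0), (341, -58, 1), (342, -59, 0), (343, -60, -1)]
225 [(144, 128, -1), (145, 127, 0), (146, 126, 0), (147, 125, -1), (148, 123, 1), (149, 123, 0), (150, 122, 0), (151, 121, 0), (152, 120, 0), (153, 112, 22), (154, 111, 22), (155, 110, 22), (332, -47, 25), (333, -48, 23), (334, -49, 23), (335, -50, 23), (336, -58, 0), (337, -59, 0), (338, -60, 1), (339, -60, 1), (340, -62, 0), (341, -63, 0), (342, -63, 1), (343, -65, -1)]
```

View pics/w1c.png

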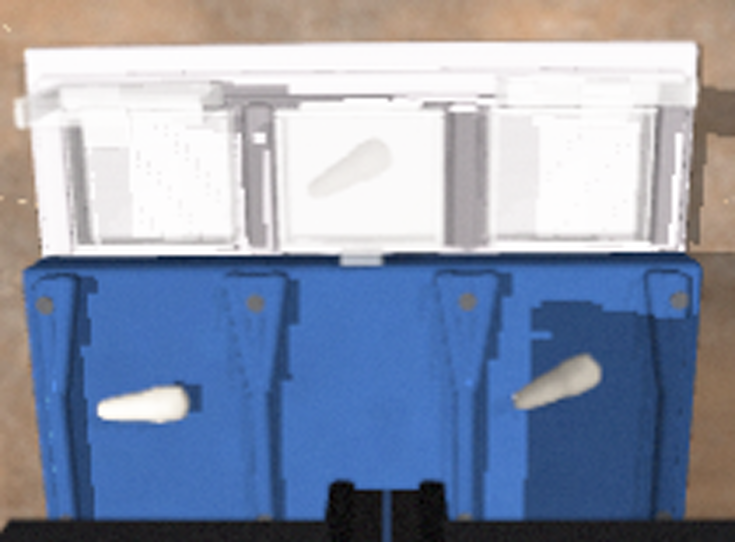

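Run:
```python
from h import *
im=dict(np.load('w1.npz'));s=ctrl.get_state();print(s['position'])
for r in [224,230,240,260]:
    cs=np.r_[228:276:2];P=(unproj(im,np.c_[cs,np.full(len(cs),r)])-s['position'])*1000
    print(r,[(int(c),*map(int,np.round(p))) for c,p in zip(cs,P)])
plan([.430,.083,.065],0)
plan([.430,.083,.0365],0)
```

```text
[0.46480897 0.0239244  0.13035132]
224 [(228, -30, 21, -106), (230, -31, 19, -108), (232, -31, 17, -108), (234, 10, 10, -11), (236, 10, 9, -12), (238, 10, 8, -11), (240, 10, 7, -11), (242, -30, 8, -107), (244, -31, 7, -109), (246, -31, 5, -108), (248, -31, 3, -109), (250, -30, 1, -107), (252, -30, -1, -107), (254, -31, -2, -108), (256, -31, -4, -108), (258, -30, -6, -108), (260, 10, -4, -11), (262, 10, -6, -11), (264, 10, -7, -11), (266, 9, -8, -12), (268, -31, -15, -108), (270, -29, -16, -104), (272, -29, -18, -103), (274, -29, -20, -104)]
230 [(228, -36, 21, -107), (230, -36, 19, -107), (232, -36, 17, -108), (234, 10, 9, -3), (236, 10, 8, -3), (238, 10, 7, -2), (240, 10, 6, -2), (242, 8, 5, -7), (244, 8, 4, -6), (246, 9, 3, -5), (248, 8, 2, -6), (250, 8, 1, -6), (252, 8, 0, -6), (254, 9, -1, -5), (256, 8, -2, -6), (258, 8, -3, -6), (260, 10, -4, -3), (262, 10, -5, -3), (264, 10, -6, -3), (266, 10, -7, -2), (268, -36, -15, -107), (270, -35, -16, -105), (272, -34, -18, -103), (274, -34, -20, -103)]
240 [(228, 37, 7, 66), (230, 37, 7, 67), (232, 37, 6, 66), (234, 35, 6, 61), (236, 10,
[... 219 characters left out ...]
9), (264, 10, -6, 10), (266, 10, -7, 10), (268, 37, -4, 66), (270, 36, -5, 65), (272, 36, -5, 65), (274, 37, -6, 66)]
260 [(228, 37, 7, 78), (230, 37, 6, 78), (232, 35, 6, 73), (234, 34, 5, 73), (236, 33, 5, 71), (238, 32, 4, 70), (240, 32, 4, 69), (242, 32, 3, 69), (244, 33, 3, 70), (246, 33, 2, 70), (248, 32, 2, 69), (250, 32, 1, 69), (252, 33, 0, 70), (254, 32, 0, 69), (256, 32, -1, 69), (258, 32, -1, 69), (260, 33, -2, 70), (262, 33, -2, 70), (264, 32, -3, 69), (266, 35, -3, 73), (268, 35, -4, 74), (270, 37, -4, 78), (272, 37, -5, 78), (274, 38, -5, 79)]
slide [-0.1402 -0.2367  0.2605] ang [ 0.0039 -0.0052 -0.002 ] t 3.6
slide [-0.1405 -0.2369  0.3745] ang [ 0.0039 -0.0052 -0.002 ] t 3.6
```

```bash
python3 -m inch '[{"slide":[-0.14,-0.236,0.2],"angular":[0,0,0],"claw":-1},{"slide":[-0.14,-0.236,0.2],"angular":[0,0,0],"claw":-1},{"slide":[-0.14,-0.236,0.26],"angular":[0,0,0],"claw":-1},{"slide":[-0.14,-0.236,0.32],"angular":[0,0,0],"claw":-1},{"slide":[-0.14,-0.236,0.35],"angular":[0,0,0],"claw":-1},{"slide":[-0.14,-0.236,0.368],"angular":[0,0,0],"claw":-1},{"slide":[-0.14,-0.236,0.368],"angular":[0,0,0],"claw":-1},{"slide":[-0.14,-0.236,0.368],"angular":[0,0,0],"claw":-1}]'
python3 - <<'E'
from h import *
im=cam('wrist');save(im,'w2.png')
for _ in range(3): im=cam('wrist');print(ctrl.get_state()['position'])
plan([.4915,.083,.0365])
E
```

```text
time: 4.4
position: [0.43, 0.0836, 0.0376]
tool_rot: [3.141, -0.001, 0.002]
ft_force: [0.4, 0.8, -0.4]
grip_width: 0.007
grip_force: 0.0
[0.43003382 0.08363821 0.03763165]
[0.4299627  0.08365222 0.0375823 ]
[0.42984874 0.08367398 0.03748298]
slide [0.2466 0.0026 0.0042] ang [ 0.0005 -0.0018 -0.0005] t 4.6
```

View pics/w2.png

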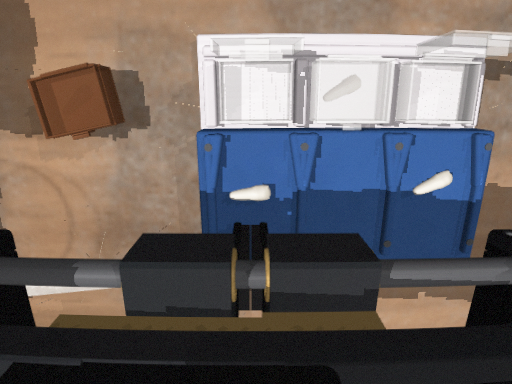

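The fingertips (columns 234–268) stand just behind the left crown at (250,193). I push slowly from here.

```bash
python3 -m inch '[{"slide":[0.02,0,0.006],"angular":[0,0,0],"claw":-1},{"slide":[0.036,0,0.006],"angular":[0,0,0],"claw":-1},{"slide":[0.048,0,0.006],"angular":[0,0,0],"claw":-1},{"slide":[0.06,0,0.006],"angular":[0,0,0],"claw":-1},{"slide":[0.072,0,0.006],"angular":[0,0,0],"claw":-1},{"slide":[0.084,0,0.006],"angular":[0,0,0],"claw":-1},{"slide":[0.096,0,0.006],"angular":[0,0,0],"claw":-1},{"slide":[0.108,0,0.006],"angular":[0,0,0],"claw":-1},{"slide":[0.12,0,0.006],"angular":[0,0,0],"claw":-1},{"slide":[0.132,0.0,0.006],"angular":[0,0,0],"claw":-1}]'
python3 - <<'E'
from h import *
im=cam('wrist');np.savez('w3.npz',**im);save(im,'w3.png')
for r in ctrl.outline_of('crown_a','wrist')[:4]:
    ys,xs=np.nonzero(r['mask']);P=unproj(im,np.c_[xs,ys],.027);print(r['confidence'],r['bbox'],cv2.minAreaRect(P[:,:2].astype(np.float32)*1000))
plan([.4925,.083,.0365])
E
```

```text
time: 5.6
position: [0.4627, 0.0837, 0.0355]
tool_rot: [3.142, -0.0, -0.0]
ft_force: [-0.5, -0.3, -0.6]
grip_width: 0.004
grip_force: 0.0
0.86 [425.6, 239.8, 37.4, 20.9] ((462.5309143066406, -15.57731819152832), (8.669103622436523, 22.290281295776367), 29.118831634521484)
0.65 [252.9, 218.9, 42.1, 12.0] ((477.4466857910156, 84.00794982910156), (21.30497169494629, 8.160640716552734), 89.93325805664062)
slide [ 0.1184  0.0031 -0.0037] ang [-0.0005 -0.0005 -0.0004] t 5.7
```

View pics/w3.png

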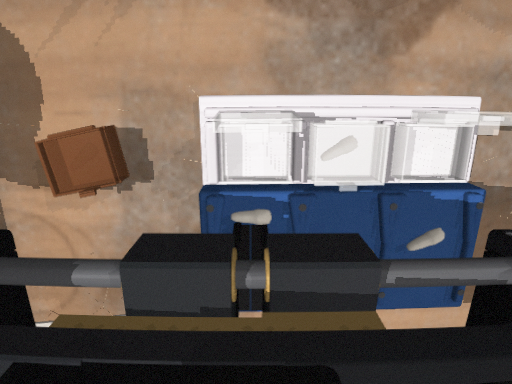

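The crown rides square on both fingertips at (253,219). I carry on over the edge.

```bash
python3 -m inch '[{"slide":[0.012,0.005,0],"angular":[0,0,0],"claw":-1},{"slide":[0.024,0.006,0],"angular":[0,0,0],"claw":-1},{"slide":[0.036,0.006,0],"angular":[0,0,0],"claw":-1},{"slide":[0.048,0.006,0],"angular":[0,0,0],"claw":-1},{"slide":[0.06,0.006,0],"angular":[0,0,0],"claw":-1},{"slide":[0.072,0.006,0],"angular":[0,0,0],"claw":-1},{"slide":[0.084,0.006,0],"angular":[0,0,0],"claw":-1},{"slide":[0.096,0.006,0],"angular":[0,0,0],"claw":-1},{"slide":[0.108,0.006,0],"angular":[0,0,0],"claw":-1},{"slide":[0.12,0.006,0],"angular":[0,0,0],"claw":-1}]'
python3 -m inch '[{"slide":[0.008,0,0],"angular":[0,0,0],"claw":-1},{"slide":[0.016,0,0],"angular":[0,0,0],"claw":-1},{"slide":[0.016,0,0],"angular":[0,0,0],"claw":-1}]'
python3 - <<'E'
from h import *
im=cam('wrist');np.savez('w4.npz',**im);save(im,'w4.png')
for r in ctrl.outline_of('crown_a','wrist')[:4]:
    ys,xs=np.nonzero(r['mask']);P=unproj(im,np.c_[xs,ys],.012);print(r['confidence'],r['bbox'],cv2.minAreaRect(P[:,:2].astype(np.float32)*1000),np.median(unproj(im,np.c_[xs,ys])[:,2]))
E
```

```text
time: 6.7
position: [0.4927, 0.0822, 0.0355]
tool_rot: [3.142, -0.0, -0.0]
ft_force: [-0.7, 0.1, 0.1]
grip_width: 0.005
grip_force: 0.0
time: 7.0
position: [0.4967, 0.0823, 0.0355]
tool_rot: [-3.142, 0.0, -0.0]
ft_force: [-0.4, 0.3, -0.3]
grip_width: 0.006
grip_force: 0.0
0.77 [414.1, 293.2, 34.5, 13.0] ((452.2019348144531, -24.31498908996582), (9.828083038330078, 23.73167610168457), 18.741748809814453) 0.029690035149346566
0.69 [253.6, 221.8, 41.1, 4.9] ((503.07757568359375, 81.94200134277344), (20.991565704345703, 3.8582730293273926), 89.92948913574219) 0.013521563794327202
0.2 [254.7, 196.2, 83.4, 41.7] ((518.1863403320312, 80.8662338256836), (48.8187255859375, 26.3629207611084), 89.96700286865234) 0.05064957561695507
```

View pics/w4.png

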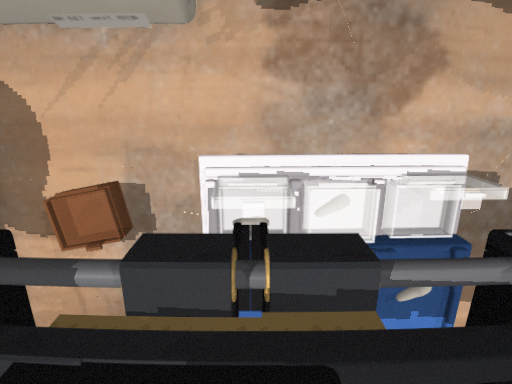

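The left crown has dropped into its box: (254,222), height about 13 mm. Now I cross to the right lane.

```bash
python3 -m inch '[{"slide":[-0.02,0,-0.08],"angular":[0,0,0],"claw":-1},{"slide":[-0.08,0.05,-0.2],"angular":[0,0,0],"claw":-1},{"slide":[-0.267,0.393,-0.2],"angular":[0,0,0],"claw":-1},{"slide":[-0.267,0.393,-0.2],"angular":[0,0,0],"claw":-1},{"slide":[-0.267,0.393,-0.2],"angular":[0,0,0],"claw":-1},{"slide":[-0.267,0.393,-0.1],"angular":[0,0,0],"claw":-1},{"slide":[-0.267,0.393,-0.03],"angular":[0,0,0],"claw":-1},{"slide":[-0.267,0.393,0],"angular":[0,0,0],"claw":-1},{"slide":[-0.267,0.393,0],"angular":[0,0,0],"claw":-1},{"slide":[-0.267,0.393,0],"angular":[0,0,0],"claw":-1}]'
python3 - <<'E'
from h import *
im=cam('wrist');np.savez('w5.npz',**im);save(im,'w5.png')
for r in ctrl.outline_of('crown_a','wrist')[:4]:
    ys,xs=np.nonzero(r['mask']);P=unproj(im,np.c_[xs,ys],.027);print(r['confidence'],r['bbox'],cv2.minAreaRect(P[:,:2].astype(np.float32)*1000),np.median(unproj(im,np.c_[xs,ys]),0),P[:,:2].min(0))
plan([.467,-.0165,.0355])
E
```

```text
time: 8.1
position: [0.4301, -0.0156, 0.0359]
tool_rot: [-3.141, -0.001, -0.001]
ft_force: [-0.2, 0.0, 0.5]
grip_width: 0.005
grip_force: 0.0
0.71 [157.2, 91.8, 82.2, 80.6] ((509.9888916015625, 30.616655349731445), (39.0163459777832, 36.339378356933594), 89.20348358154297) [0.51173906 0.03061817 0.02634275] [0.49183502 0.01098687]
0.62 [76.1, 111.4, 46.6, 11.6] ((502.32879638671875, 73.21565246582031), (21.21659278869629, 6.939555644989014), 88.86798858642578) [0.50192006 0.07959078 0.01356565] [0.49878955 0.06259892]
0.61 [252.1, 183.6, 38.9, 23.5] ((462.62530517578125, -15.746700286865234), (8.760222434997559, 22.153526306152344), 27.5986385345459) [ 0.46386349 -0.01660466  0.0293838 ] [ 0.45675759 -0.02614637]
0.22 [259.9, 72.1, 99.8, 99.0] ((518.486328125, -19.574073791503906), (45.85490798950195, 45.4143180847168), 0.8069325685501099) [ 0.5222944  -0.01890485  0.01248846] [ 0.49564598 -0.04205028]
slide [0.1472 0.0026 0.0023] ang [ 0.0005 -0.0018  0.0005] t 8.2
```

```bash
python3 -m inch '[{"slide":[0.02,0.003,0.002],"angular":[0,0,0],"claw":-1},{"slide":[0.036,0.003,0.002],"angular":[0,0,0],"claw":-1},{"slide":[0.048,0.003,0.002],"angular":[0,0,0],"claw":-1},{"slide":[0.06,0.003,0.002],"angular":[0,0,0],"claw":-1},{"slide":[0.072,0.003,0.002],"angular":[0,0,0],"claw":-1},{"slide":[0.084,0.003,0.002],"angular":[0,0,0],"claw":-1},{"slide":[0.096,0.003,0.002],"angular":[0,0,0],"claw":-1},{"slide":[0.108,0.003,0.002],"angular":[0,0,0],"claw":-1},{"slide":[0.12,0.003,0.002],"angular":[0,0,0],"claw":-1},{"slide":[0.132,0.003,0.002],"angular":[0,0,0],"claw":-1}]'
python3 - <<'E'
from h import *
im=cam('wrist');np.savez('w6.npz',**im);save(im,'w6.png')
for r in ctrl.outline_of('crown_a','wrist')[:4]:
    ys,xs=np.nonzero(r['mask']);P=unproj(im,np.c_[xs,ys],.027);print(r['confidence'],r['bbox'],cv2.minAreaRect(P[:,:2].astype(np.float32)*1000),np.median(unproj(im,np.c_[xs,ys]),0),P[:,:2].min(0))
plan([.4965,-.018,.0355])
E
```

```text
time: 9.2
position: [0.4629, -0.0168, 0.035]
tool_rot: [3.141, -0.0, -0.0]
ft_force: [-0.2, -0.2, -0.3]
grip_width: 0.007
grip_force: 0.0
0.76 [255.2, 217.0, 41.1, 15.2] ((477.8560485839844, -18.381229400634766), (21.77318572998047, 8.13624382019043), 89.9176254272461) [ 0.47897249 -0.01950274  0.02944404] [ 0.47377533 -0.02926618]
0.65 [84.4, 171.1, 41.6, 11.5] ((505.31658935546875, 73.22225189208984), (21.111923217773438, 7.552122116088867), 89.75800323486328) [0.50246296 0.08003981 0.01346449] [0.50152392 0.06266406]
0.2 [50.3, 127.9, 97.4, 35.4] ((527.0402221679688, 87.80750274658203), (16.027679443359375, 55.67625427246094), 4.355609893798828) [0.53019027 0.0762214  0.05281352] [0.51795884 0.06030891]
slide [ 0.1334  0.0052 -0.0016] ang [-0.0004 -0.0008 -0.    ] t 9.3
```

View pics/w6.png

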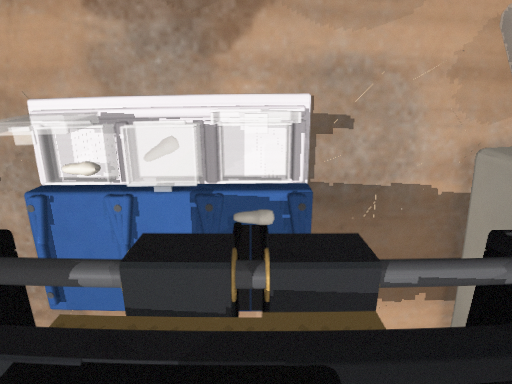

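The left crown lies in its box at (82,169). The right one is squared on the fingers at (254,217). I continue over the edge.

```bash
python3 -m inch '[{"slide":[0.012,0.004,0],"angular":[0,0,0],"claw":-1},{"slide":[0.024,0.004,0],"angular":[0,0,0],"claw":-1},{"slide":[0.036,0.004,0],"angular":[0,0,0],"claw":-1},{"slide":[0.048,0.004,0],"angular":[0,0,0],"claw":-1},{"slide":[0.06,0.004,0],"angular":[0,0,0],"claw":-1},{"slide":[0.072,0.004,0],"angular":[0,0,0],"claw":-1},{"slide":[0.084,0.004,0],"angular":[0,0,0],"claw":-1},{"slide":[0.096,0.004,0],"angular":[0,0,0],"claw":-1},{"slide":[0.108,0.004,0],"angular":[0,0,0],"claw":-1},{"slide":[0.12,0.004,0],"angular":[0,0,0],"claw":-1}]'
python3 -m inch '[{"slide":[0.008,0,0],"angular":[0,0,0],"claw":-1},{"slide":[0.016,0,0],"angular":[0,0,0],"claw":-1},{"slide":[0.016,0,0],"angular":[0,0,0],"claw":-1},{"slide":[-0.02,0,-0.05],"angular":[0,0,0],"claw":-1},{"slide":[-0.12,0,-0.25],"angular":[0,0,0],"claw":-1},{"slide":[-0.12,0,-0.4],"angular":[0,0,0],"claw":-1},{"slide":[-0.12,0,-0.5],"angular":[0,0,0],"claw":-1},{"slide":[-0.12,0,-0.5],"angular":[0,0,0],"claw":-1}]'
python3 - <<'E'
from h import *
im=cam('wrist');np.savez('w7.npz',**im);save(im,'w7.png')
for q in ['crown_a','box_a_lid','bur_block','powder_jar']:
  for r in ctrl.outline_of(q,'wrist')[:4]:
    ys,xs=np.nonzero(r['mask']);P=unproj(im,np.c_[xs,ys]);print(q,r['confidence'],np.round(r['bbox']),np.round(np.percentile(P,[2,50,98],axis=0),3).tolist())
t=cam('top')
H=unproj(im,np.argwhere(np.ones((384,512)))[:,::-1])
k=(H[:,0]>.545)&(H[:,0]<.72)&(abs(H[:,1]-.03)<.15)&(H[:,2]>.006)&(H[:,2]<.12)
print('behind: min x per y bin',[(y,np.round(H[k&(abs(H[:,1]-y)<.01)][:,0].min(),3) if (k&(abs(H[:,1]-y)<.01)).any() else None) for y in np.round(np.arange(-.11,.18,.02),2)])
ms=ctrl.outline_of('bur_block','top')
for r in ms[:1]:
  ys,xs=np.nonzero(r['mask']);P=unproj(t,np.c_[xs,ys]);print('top bur',np.round(np.percentile(P,[2,50,98],axis=0),3).tolist())
E
```

```text
time: 10.3
position: [0.493, -0.0178, 0.035]
tool_rot: [3.142, -0.0, 0.0]
ft_force: [0.1, -0.5, 0.1]
grip_width: 0.002
grip_force: 0.0
time: 11.1
position: [0.4652, -0.018, 0.1639]
tool_rot: [3.139, -0.001, 0.012]
ft_force: [-0.1, -0.4, -0.5]
grip_width: 0.011
grip_force: 0.0
crown_a 0.63 [151. 146.  26.   7.] [[0.497, 0.072, 0.007], [0.502, 0.081, 0.013], [0.505, 0.091, 0.016]]
crown_a 0.29 [196. 136.  42.  43.] [[0.494, 0.012, 0.022], [0.512, 0.031, 0.026], [0.528, 0.049, 0.028]]
box_a_lid 0.78 [251. 116.  52.  12.] [[0.523, -0.036, 0.006], [0.532, -0.019, 0.054], [0.536, -0.001, 0.058]]
bur_block 0.75 [156.   9.  43.  13.] [[0.622, 0.049, 0.001], [0.626, 0.07, 0.013], [0.631, 0.081, 0.019]]
bur_block 0.24 [197. 135.  46.  44.] [[0.493, 0.012, 0.005], [0.512, 0.03, 0.026], [0.529, 0.049, 0.028]]
behind: min x per y bin [(np.float64(-0.11), None), (np.float64(-0.09), None), (np.float64(-0.07), None), (np.float64(-0.05), None), (np.float64(-0.03), None), (np.float64(-0.01), None), (np.float64(0.01), None), (np.float64(0.03), None), (np.float64(0.05), np.float64(0.627)), (np.float64(0.07), np.float64(0.622)), (np.float64(0.09), np.float64(0.625)), (np.float64(0.11), np.float64(0.612)), (np.float64(0.13), np.float64(0.61)), (np.float64(0.15), np.float64(0.61)), (np.float64(0.17), np.float64(0.611))]
top bur [[0.623, 0.025, -0.002], [0.646, 0.056, 0.017], [0.679, 0.089, 0.036]]
```

View pics/w7.png

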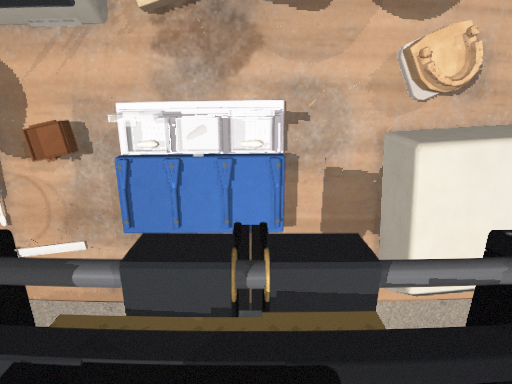

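Both crowns lie in their boxes, at (147,145) and (252,147). Both lids are upright, and the space behind them is clear to x≈0.61. Next is the right lid, from behind.

```bash
python3 -m inch '[{"slide":[0.376,0.004,0],"angular":[0,0,0],"claw":-1},{"slide":[0.376,0.004,0.1],"angular":[0,0,0],"claw":-1},{"slide":[0.376,0.004,0.2],"angular":[0,0,0],"claw":-1},{"slide":[0.376,0.004,0.3],"angular":[0,0,0],"claw":-1},{"slide":[0.376,0.004,0.38],"angular":[0,0,0],"claw":-1},{"slide":[0.376,0.004,0.4],"angular":[0,0,0],"claw":-1},{"slide":[0.376,0.004,0.4],"angular":[0,0,0],"claw":-1}]'
python3 - <<'E'
from h import *
c=cam('side')
plan([.544,-.019,.0595]);P0=ctrl.get_state()['position'];print(P0)
for th in [90,75,60,45,30,15,7,0]:
    a=np.radians(th);r=.0295
    C=np.array([.528-r*np.cos(a)+.0065*np.sin(a),.0205+r*np.sin(a)+.0065*np.cos(a)])
    T=C+[.0095,.011];print(th,np.round(T,4),'slide',np.round([(T[0]-P0[0])/.25,-(T[1]-P0[2])/.25],3))
E
```

```text
time: 12.15
position: [0.5557, -0.0185, 0.0588]
tool_rot: [-3.141, -0.0, 0.004]
ft_force: [0.0, -0.0, -0.5]
grip_width: 0.005
grip_force: 0.0
slide [-0.0508  0.0018  0.0023] ang [-0.0006  0.0007  0.0004] t 12.2
[ 0.55670333 -0.0185538   0.06007452]
90 [0.544 0.061] slide [-0.051 -0.004]
75 [0.5361 0.0617] slide [-0.082 -0.006]
60 [0.5284 0.0603] slide [-0.113 -0.001]
45 [0.5212 0.057 ] slide [-0.142  0.012]
30 [0.5152 0.0519] slide [-0.166  0.033]
15 [0.5107 0.0454] slide [-0.184  0.059]
7 [0.509  0.0415] slide [-0.191  0.074]
0 [0.508 0.038] slide [-0.195  0.088]
```

```bash
python3 -m inch '[{"slide":[-0.04,0,0],"angular":[0,0,0],"claw":-1},{"slide":[-0.066,0,0],"angular":[0,0,0],"claw":-1},{"slide":[-0.09,0,0],"angular":[0,0,0],"claw":-1},{"slide":[-0.113,0,0.003],"angular":[0,0,0],"claw":-1},{"slide":[-0.142,0,0.014],"angular":[0,0,0],"claw":-1},{"slide":[-0.166,0,0.034],"angular":[0,0,0],"claw":-1},{"slide":[-0.184,0,0.059],"angular":[0,0,0],"claw":-1},{"slide":[-0.192,0,0.074],"angular":[0,0,0],"claw":-1},{"slide":[-0.198,0,0.088],"angular":[0,0,0],"claw":-1},{"slide":[-0.198,0,0.092],"angular":[0,0,0],"claw":-1}]'
python3 -m inch '[{"slide":[0,0,0.004],"angular":[0,0,0],"claw":-1},{"slide":[0,0,0.004],"angular":[0,0,0],"claw":-1}]'
```

```text
time: 13.2
position: [0.5061, -0.019, 0.0379]
tool_rot: [3.14, -0.0, -0.005]
ft_force: [-6.2, -0.6, 23.4]
grip_width: 0.0
grip_force: 11.8
time: 13.4
position: [0.5062, -0.019, 0.0379]
tool_rot: [3.139, -0.0, -0.006]
ft_force: [-8.0, -1.1, 25.2]
grip_width: 0.002
grip_force: 12.8
```

```bash
python3 -m inch '[{"slide":[0,0,0.008],"angular":[0,0,0],"claw":-1},{"slide":[0,0,0.012],"angular":[0,0,0],"claw":-1},{"slide":[0,0,0.012],"angular":[0,0,0],"claw":-1}]'
python3 -m inch '[{"slide":[0,0,-0.1],"angular":[0,0,0],"claw":-1},{"slide":[0,-0.1,-0.25],"angular":[0,0,0],"claw":-1},{"slide":[0.1,-0.3,-0.25],"angular":[0,0,0],"claw":-1},{"slide":[0.2,-0.398,-0.25],"angular":[0,0,0],"claw":-1},{"slide":[0.2,-0.398,-0.25],"angular":[0,0,0],"claw":-1},{"slide":[0.2,-0.398,-0.25],"angular":[0,0,0],"claw":-1}]'
python3 - <<'E'
from h import *
im=cam('wrist');np.savez('w8.npz',**im);save(im,'w8.png')
for q in ['box_a_lid']:
  for r in ctrl.outline_of(q,'wrist')[:4]:
    ys,xs=np.nonzero(r['mask']);P=unproj(im,np.c_[xs,ys]);print(q,r['confidence'],np.round(r['bbox']),np.round(np.percentile(P,[2,50,98],axis=0),3).tolist())
plan([.5567,.081,.060])
E
```

```text
time: 13.7
position: [0.5062, -0.019, 0.0375]
tool_rot: [3.137, -0.0, -0.008]
ft_force: [-16.4, -0.3, 48.6]
grip_width: 0.006
grip_force: 24.2
time: 14.3
position: [0.5554, 0.0814, 0.0938]
tool_rot: [-3.142, -0.003, 0.008]
ft_force: [-0.4, -1.2, -0.8]
grip_width: 0.007
grip_force: 0.0
box_a_lid 0.85 [382. 249.  45.  23.] [[0.512, -0.037, 0.021], [0.523, -0.024, 0.026], [0.529, -0.007, 0.028]]
slide [ 0.0056 -0.0066  0.1363] ang [ 0.0024  0.0075 -0.0018] t 14.4
```

Right lid down at 27 mm (flush). Now the left lid.

```bash
python3 -m inch '[{"slide":[0,0,0.08],"angular":[0,0,0],"claw":-1},{"slide":[0,0,0.136],"angular":[0,0,0],"claw":-1},{"slide":[0,0,0.136],"angular":[0,0,0],"claw":-1},{"slide":[0,0,0.136],"angular":[0,0,0],"claw":-1}]'
python3 -c "
from h import *
c=cam('top')
P0=ctrl.get_state()['position'];print(P0,[(P0[0]-.508)/.25,(P0[2]-.038)/.25])"
```

```text
time: 14.8
position: [0.5566, 0.08, 0.0612]
tool_rot: [3.141, -0.001, -0.002]
ft_force: [-0.0, -0.1, 0.4]
grip_width: 0.006
grip_force: 0.0
[0.55716485 0.08033175 0.06180886] [np.float64(0.19665941887804061), np.float64(0.09523543130625303)]
```

```bash
python3 -m inch '[{"slide":[-0.04,0,0.006],"angular":[0,0,0],"claw":-1},{"slide":[-0.067,0,0.006],"angular":[0,0,0],"claw":-1},{"slide":[-0.091,0,0.006],"angular":[0,0,0],"claw":-1},{"slide":[-0.115,0,0.009],"angular":[0,0,0],"claw":-1},{"slide":[-0.144,0,0.02],"angular":[0,0,0],"claw":-1},{"slide":[-0.168,0,0.04],"angular":[0,0,0],"claw":-1},{"slide":[-0.186,0,0.065],"angular":[0,0,0],"claw":-1},{"slide":[-0.194,0,0.08],"angular":[0,0,0],"claw":-1},{"slide":[-0.2,0,0.094],"angular":[0,0,0],"claw":-1},{"slide":[-0.2,0,0.1],"angular":[0,0,0],"claw":-1}]'
python3 -m inch '[{"slide":[0,0,0.004],"angular":[0,0,0],"claw":-1},{"slide":[0,0,0.004],"angular":[0,0,0],"claw":-1}]'
```

```text
time: 15.85
position: [0.5063, 0.0807, 0.0378]
tool_rot: [3.14, -0.0, -0.005]
ft_force: [-8.6, -2.0, 29.6]
grip_width: 0.011
grip_force: 14.9
time: 16.05
position: [0.5063, 0.0807, 0.0378]
tool_rot: [3.139, 0.0, -0.005]
ft_force: [-9.1, -2.8, 28.3]
grip_width: 0.005
grip_force: 14.5
```

```bash
python3 -m inch '[{"slide":[0,0,0.008],"angular":[0,0,0],"claw":-1},{"slide":[0,0,0.012],"angular":[0,0,0],"claw":-1},{"slide":[0,0,0.012],"angular":[0,0,0],"claw":-1}]'
python3 -m inch '[{"slide":[0,0,-0.1],"angular":[0,0,0],"claw":-1},{"slide":[0,0,-0.3],"angular":[0,0,0],"claw":-1},{"slide":[-0.16,0.2,-0.5],"angular":[0,0,0],"claw":-1},{"slide":[-0.16,0.2,-0.5],"angular":[0,0,0],"claw":-1},{"slide":[-0.16,0.2,-0.5],"angular":[0,0,0],"claw":-1},{"slide":[-0.16,0.2,-0.5],"angular":[0,0,0],"claw":-1}]'
python3 - <<'E'
from h import *
im=cam('wrist');np.savez('w9.npz',**im)
P=unproj(im,np.argwhere(np.ones((384,512)))[:,::-1])
for y in (.081,.031,-.019):
    for a,b in((.497,.503),(.504,.511),(.512,.519),(.52,.526)):
        k=(abs(P[:,1]-y)<.014)&(P[:,0]>a)&(P[:,0]<b)&(P[:,2]<.1);print(y,a,round(np.median(P[k,2]),4),k.sum())
px=proj(im,[[.51,.031,.02]])[0].astype(int);c=im['color'][max(px[1]-70,0):px[1]+70,px[0]-110:px[0]+110]
cv2.imwrite('pics/w9.png',cv2.resize(c,None,fx=3.5,fy=3.5,interpolation=cv2.INTER_CUBIC)[:,:,::-1])
E
```

```text
time: 16.35
position: [0.5064, 0.0808, 0.0374]
tool_rot: [3.137, 0.0, -0.006]
ft_force: [-17.7, -4.4, 52.5]
grip_width: 0.007
grip_force: 25.9
time: 16.95
position: [0.4661, 0.0304, 0.1568]
tool_rot: [3.141, -0.003, -0.003]
ft_force: [-0.3, 0.7, -0.4]
grip_width: 0.004
grip_force: 0.0
0.081 0.497 0.0265 202
0.081 0.504 0.0264 232
0.081 0.512 0.0264 237
0.081 0.52 0.0264 209
0.031 0.497 0.0266 215
0.031 0.504 0.0266 247
0.031 0.512 0.0266 254
0.031 0.52 0.0265 223
-0.019 0.497 0.0264 214
-0.019 0.504 0.0266 253
-0.019 0.512 0.0265 248
-0.019 0.52 0.0264 221
```

View pics/w9.png

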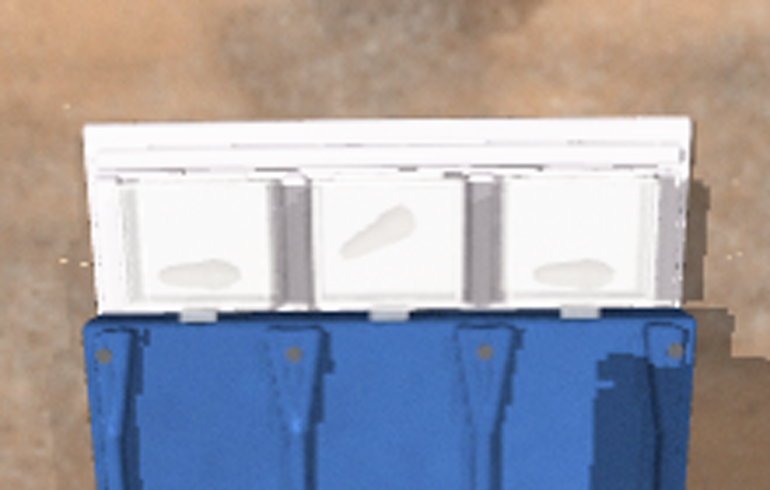

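The picture shows all three boxes shut and level, with a crown visible inside each: left (200,273), middle (378,230) and right (573,273).

```bash
python3 -c "
from bench import ctrl
print(ctrl.close_job())"
```

```text
the job is handed in; nothing more can be done
None
```

The job is handed in: both crowns are in their boxes, both lids are pressed shut level with the filled box, and the arm finished clear at about 17 s without contacting anything else as far as the force readings and pictures show.

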